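# Set the inner knob of a bench kiln and start it with the key

## Task

Get the little bench kiln going: on its sloping panel turn the upper, inner knob clockwise all the way to its end stop (it needs more than one grip), without shifting the flat outer ring underneath, which is already set and will be dragged along if you force the knob past its stop. Then turn the start key clockwise as far as it goes against its spring, hold it there for about half a second and let it spring back. Leave the stamp, the jar and the tiles beside the kiln where they are.

Things in the scene. Friction and masses are not known exactly. Their poses are not given: they have to be found in the camera images.
- kiln: small fixed bench kiln, 250 mm wide: aluminium chamber 175 mm high with a dark lid and, on the robot's side, a low wedge with a sloping grey panel. Origin on the table, under the middle of the panel; x runs from the panel to the chamber (front wall at x = 80 mm, lid 3 mm nearer), y left, z up
- panel_mid (a point): middle of the panel's face, 69 mm up. The panel slopes 15 deg, rising away from the robot: outward normal (-0.259, 0, 0.966), up-slope direction (0.966, 0, 0.259) in the kiln's axes. Knobs at the left, key 120 mm to their right; all turn about axes along the panel's normal
- knob_grip (a point): on the axis of the inner knob, 32 mm above the panel's face, in the middle of its bar. The inner knob is a grey upright bar 14 mm thick, 34 mm long and 27 mm high (15 to 42 mm above the panel), with a pointed nose at one end, on a disc of 36 mm diameter (12 to 16 mm above the panel)
- knob_nose (a point): the tip of the inner knob's nose, 23 mm from its axis, at the height of knob_grip: shows which way the bar lies
- ring_tab (a point): small raised tab on the upper face of the outer ring, 30 mm from the knob axis. The ring is flat, black and knurled, 65 mm in diameter, coaxial with the inner knob and below it; its top is 11 mm above the panel (13 mm at the tab). It must stay put (the tab within 4 mm)
- key_grip (a point): on the key's axis, 34 mm above the panel's face, in the flat black bow of the start key: 8 mm thick, 27 mm wide, 24 mm high (20 to 44 mm above the panel); at rest its flat lies along the slope (in the kiln's x-z plane). Round lock collar of 30 mm diameter below, 6 mm high
- inner_knob (a joint): angle of the inner knob in the outer ring, rad, growing clockwise as seen from in front of the panel (from above); end stop at 2.60. At 0 the nose points 1.3 rad anticlockwise from the ring's tab. Turns with about 0.04 N m; the stop is cushioned: 0.15 rad of springy give (2 N m/rad, not counted in the joint), then the ring is dragged along
- outer_ring (a joint): angle of the outer ring, rad, growing clockwise; at 0 its tab points straight up the slope. Stiff friction of about 0.30 N m, stays where it is
- start_key (a joint): angle of the start key, rad, growing clockwise: 0 at rest, stop at 1.0. Its spring (0.03 N m at rest, 0.15 N m at the stop) turns it back when it is released
- stamp: wooden stamp block with a turned knob, 40 mm wide, 46 mm high, to the left of the kiln; origin under its middle; bystander
- jar: cream glaze jar, 62 mm wide, 82 mm high, to the right of the kiln; origin under its middle; bystander
- tile_a: green-glazed square test tile, 34 mm, 7 mm thick, lying in front of the kiln; bystander
- tile_b: pale-glazed square test tile, 40 mm, 7 mm thick, lying in front of the kiln; bystander

How it is judged (in metres and radians):
On the way, in this order (a step that is already met when the one before it is completed fails the run):
1. the inner knob is at its end stop (within 0.1 rad) (value of joint inner_knob above 2.5 rad), for 0.2 s.
2. the start key is turned against its spring, to within 0.2 rad of its stop, and held for 0.3 s (value of joint start_key above 0.8 rad), for 0.3 s.
At the end, for the whole second after the job is handed in: The inner knob is within 0.1 rad of its end stop, the outer ring's tab is within 4 mm of where it was, the key has sprung back to rest (within 0.1 rad), and stamp, jar and tiles are within 20 mm of where they stood (value of joint inner_knob above 2.5 rad and distance of ring_tab from where it was at the start of the episode below 0.004 m and value of joint start_key below 0.1 rad and distance of each of stamp, jar, tile_a, tile_b from where it was at the start of the episode below 0.02 m); the robot touches nothing.
It fails at once if the outer ring is shifted (its tab by more than 4 mm) (distance of ring_tab from where it was at the start of the episode above 0.004 m).
It fails at once if the key is turned to start while the inner knob is not yet set (value of joint start_key above 0.6 rad and value of joint inner_knob below 2.4 rad).
It fails at once if stamp, jar or a tile is pushed away by more than 20 mm (distance of any of stamp, jar, tile_a, tile_b from where it was at the start of the episode above 0.02 m).
It also fails if it takes over 67 s, if anything falls off the work surface, if the arm or the gripper's body presses on something with over 40 N, if the wrist force passes 120 N, or if a joint passes its speed limit or range.

## Robot

A 6-joint arm with a two-finger parallel gripper is mounted at the origin on a cart in front of the work surface, level with it; the furniture and walls round the work are solid. World frame = base frame: x ahead of the robot, y to its left, z up, the work surface at z = 0. Lengths are in m, angles in degrees, forces in N, time in s.
With the tool pointing down it reaches from about 0.4 to 0.825 m from the base axis. Payload 7 kg.
Tool frame: the origin (TCP) lies at the very end of the fingers, on their centre line; the grasp point (between the pads) lies r.pinch_z behind it (r.pinch_z is the distance from the TCP to the grasp point, in m); z points along the fingers, y is the direction in which the jaws open and shut (so a half turn about z gives the same grasp; the last joint's range is limited). The gripper opens to 88 mm and grips with 3 to 60 N. Pads are 19 mm wide; open, the fingers measure 130 mm over their backs; the gripper's body (78 mm by 193 mm) begins 47 mm behind the grasp point.
Start: joints at [91.278, 20.546, 0.682, 0, -70.136, -16.507], TCP at [0.177, 0.651, 0.227] pointing down, gripper open.
Joint ranges: [-176.03, 176.03], [-82.01, 121.73], [-58.28, 71.71], [-173.87, 95.51], [-174.79, -0.11], [-173.66, 173.66]. Speed limits (degrees/s): [136.94, 136.94, 172.46, 180, 180, 180].

## Interface

Orientations are given as [roll, pitch, yaw] about the fixed x, y, z axes, in that order (R = Rz(yaw) Ry(pitch) Rx(roll)).
In Python, from plant import r gives the robot as it stands. The module is installed in compiled form; this text tells all that it offers.
- The arm moves only by the tool servo_tool, never from a script. Its argument "steps" is a list of rows, each a list of 5 numbers: the finger opening in cm, from 0 to 8.76, then the shift along the tool's x, y, z in cm, then the turn about the tool's z in degrees. In form: [[fingers, x, y, z, spin], ...]. A call has 1 to 8 rows; each row shifts and turns the commanded pose from where the row before left it, along the tool's axes as they then stand; what a row does not reach is not made up. A row lasts 1/8 s, in which the tool goes at most 62.5 mm and 10.7 degrees, less where a joint would pass 70% of its speed; a pose out of reach is approached as far as the arm can. A call with a gripper value outside its range is refused whole. The fingers move at their own pace and stop on an object; "squeeze" is the grip in N (left out, the last holds). Time passes only in rows, so rows that do not move let the fingers close. It gives the time, the measured TCP pose, the force and the opening at its end, in the units of the state.
- r.get_state(): the state, without advancing time (a new reading comes with each control period).
- r.capture(name): name is "scene" or "top" or "wrist"; returns the picture (384x512x3 uint8, red, green, blue); there is no depth.
- r.calibration(name): a dict with "K" (3x3 intrinsics, pixels), "dist_coeffs" ([k1, k2, p1, p2, k3] as OpenCV has them; the pictures are not rectified), "rvec" (rotation vector, rad) and "tvec" (3), from world to camera coordinates, as OpenCV has them; the wrist camera has in their place "tool_from_camera" (4x4, takes a point from camera to tool coordinates, whose origin is the TCP and whose axes are the flange's). Camera axes: x right, y down, z forward; pixel columns grow to the right and rows downward; lengths in m; the calibration is good to about 2 mm. A picture is of the moment at which its call begins: read the wrist's pose just before it. calibration takes no time and is no camera call.
- r.close_job(): hands the job in, once; it reports no verdict.
The state is a dict: "time_s": time; "joints": joint angles; "qd": joint speeds; "joint_torque": joint torques, N m; "tcp_pos": TCP position; "eef_rot": TCP orientation; "contact_force": force on the tool from outside, world axes, zero at the start; "moment": the same for the moment, N m; "gripper_width": finger opening in m.
Only numpy, scipy, OpenCV 4.12 (cv2) and the standard library are available. Lean on these libraries where they do the work, as an engineer would, in place of code of your own. Each camera call takes 0.05 s, during which the arm holds its last target.

## Working session

There is one attempt and no reset: what is moved stays moved. The work goes in short steps, Python scripts to look and compute and a tool call to move; the robot and the scene stay as the last step left them, time stands still between calls to the robot, and variables do not carry over. Pictures are saved under pics/ and viewed, and the job is handed in when it is done.

Besides the shell and the picture viewer there is one more tool, called after "Request:" by a JSON object that holds its "api" and its "payload", one argument or row to a line. servo_tool: Moves the arm, as the interface text tells. Its arguments: {"type":"object","properties":{"steps":{"type":"array","items":{"type":"array","items":{"type":"number"}}},"squeeze":{"type":"number"}},"required":["steps"]}

```bash
mkdir -p pics
python3 - <<'E'
from plant import r
import cv2
s=r.get_state()
for k,v in s.items(): print(k,v)
print(r.pinch_z)
for n in("scene","top","wrist"):
    im=r.capture(n); cv2.imwrite(f"pics/{n}0.png",im[:,:,::-1]); print(n,r.calibration(n))
E
```

```text
time_s 0.0
joints [ 9.12787565e+01  2.05905667e+01  6.32067514e-01 -2.02025555e-02
 -7.01363084e+01 -1.65075965e+01]
qd [ 0.0182895   0.0905678   0.00776414  0.02785456 -0.06069939 -0.00254379]
joint_torque [-2.20297239e-03 -5.82724464e+01  2.93053633e+01  6.99750736e+00
  6.80579193e-03 -1.65612096e-04]
tcp_pos [0.17719509 0.65079931 0.22561928]
eef_rot [ 1.79903704e+02 -8.73266042e-03 -1.52357129e+01]
contact_force [-0.10336479  0.2680547   0.52634116]
moment [-0.00445995 -0.03475011  0.01563552]
gripper_width 0.0876700863579564
0.0188
scene {'K': array([[396.88432091,   0.        , 253.58223377],
       [  0.        , 396.88432091, 187.41987554],
       [  0.        ,   0.        ,   1.        ]]), 'dist_coeffs': array([-0.03814089,  0.        ,  0.        ,  0.        ,  0.        ]), 'rvec': array([ 2.19148069, -1.17263656,  0.44557486]), 'tvec': array([-0.18467545,  0.48590094,  0.69353941])}
top {'K': array([[463.65341765,   0.        , 255.36494358],
       [  0.        , 463.65341765, 191.53590314],
       [  0.        ,   0.        ,   1.        ]]), 'dist_coeffs': array([-0.02688194,  0.        ,  0.        ,  0.        ,  0.        ]), 'rvec': array([ 2.1319597 , -2.18709625,  0.09678793]), 'tvec': array([0.17665515, 0.53298294, 0.95533994])}
wrist {'K': array([[273.27022534,   0.        , 255.92670347],
       [  0.        , 273.27022534, 191.91301828],
       [  0.        ,   0.        ,   1.        ]]), 'dist_coeffs': array([-0.05698521,  0.        ,  0.        ,  0.        ,  0.        ]), 'tool_from_camera': array([[-8.90317261e-05, -9.68374829e-01, -2.49499864e-01,
         6.69671202e-02],
       [ 9.99998342e-01, -5.39998579e-04,  1.73903683e-03,
         1.38560879e-04],
       [-1.81876907e-03, -2.49499295e-01,  9.68373272e-01,
        -1.56898854e-01],
       [ 0.00000000e+00,  0.00000000e+00,  0.00000000e+00,
         1.00000000e+00]])}
```

View pics/scene0.png

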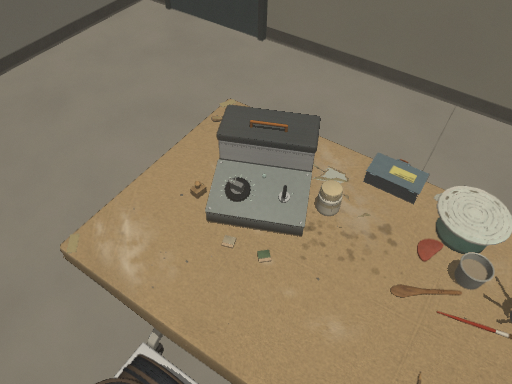

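View pics/top0.png

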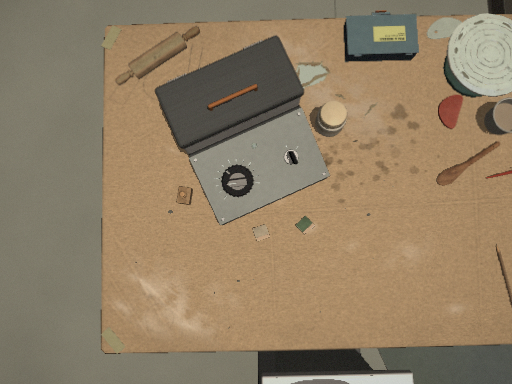

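View pics/wrist0.png

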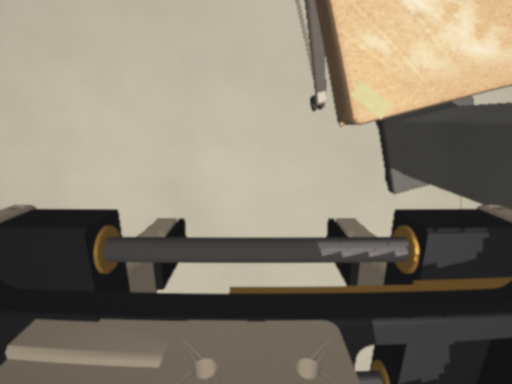

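```bash
cat > h.py <<'E'
import numpy as np, cv2
from plant import r
from scipy.spatial.transform import Rotation as Rn
def cam(n,pose=None):
    c=r.calibration(n)
    if n!="wrist":
        R=cv2.Rodrigues(c["rvec"])[0]; return c["K"],c["dist_coeffs"],R,np.array(c["tvec"])
    p,e=pose
    T=np.eye(4);T[:3,:3]=Rn.from_euler("xyz",e,degrees=True).as_matrix();T[:3,3]=p
    W=np.linalg.inv(T@c["tool_from_camera"]); return c["K"],c["dist_coeffs"],W[:3,:3],W[:3,3]
def ray(C,uv):
    K,d,R,t=C
    u=cv2.undistortPoints(np.array([[uv]],float),K,d)[0,0]
    v=R.T@np.array([u[0],u[1],1]); return -R.T@t, v/np.linalg.norm(v)
def onz(C,uv,z):
    o,v=ray(C,uv); return o+v*(z-o[2])/v[2]
def proj(C,P):
    K,d,R,t=C
    return cv2.projectPoints(np.atleast_2d(np.array(P,float)),cv2.Rodrigues(R)[0],t,K,d)[0][:,0]
def tri(obs):
    A=np.zeros((3,3));b=np.zeros(3)
    for C,uv in obs:
        o,v=ray(C,uv);M=np.eye(3)-np.outer(v,v);A+=M;b+=M@o
    return np.linalg.solve(A,b)
E
python3 - <<'E'
from h import *
for n in("scene","top"):
    C=cam(n)
    print(n,proj(C,[[0,0,0],[.6,0,0],[.6,.2,0],[.177,.651,.22]]).round(1))
im=cv2.imread("pics/top0.png"); cv2.imwrite("pics/topz.png",cv2.resize(im[100:240,170:340],None,fx=4.5,fy=4.2,interpolation=cv2.INTER_CUBIC))
im=cv2.imread("pics/scene0.png"); cv2.imwrite("pics/scenez.png",cv2.resize(im[145:255,180:350],None,fx=4.5,fy=4.5,interpolation=cv2.INTER_CUBIC))
E
```

```text
scene [[150.2 459.5]
 [310.4 229.3]
 [246.2 195.8]
 [-32.4 166.9]]
top [[340.3 447.8]
 [329.  162.7]
 [238.1 165.1]
 [-32.2 400.9]]
```

View pics/topz.png

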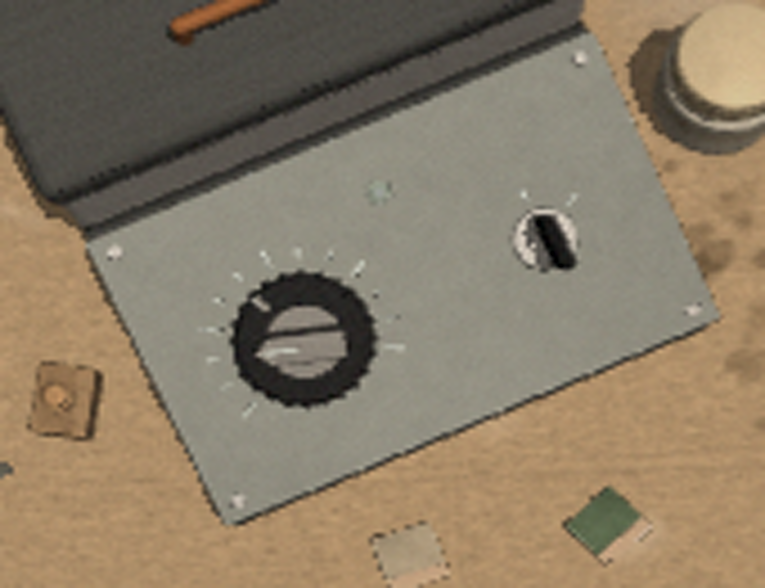

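View pics/scenez.png

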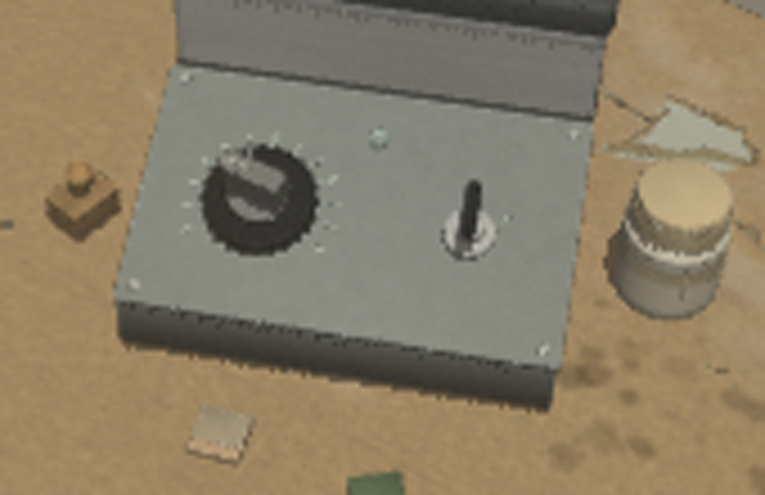

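Run:
```python
from h import *
ct,cs=cam("top"),cam("scene")
t=lambda x,y:((x+.5)/4.5-.5+170,(y+.5)/4.2-.5+100)
s=lambda x,y:((x+.5)/4.5-.5+180,(y+.5)/4.5-.5+145)
P={}
for n,a,b in [("ring",(304,340),(260,200)),("collar",(546,240),(469,233)),("keytop",(548,228),(475,184)),("sFL",(238,501),(133,284)),("sFR",(693,310),(544,350)),("sBR",(580,58),(574,133)),("sBL",(114,252),(185,77)),("cFL",(228,523),(118,300)),("cFR",(718,320),(560,368)),("dot",(380,190),(378,138)),("tab",(259,302),(213,163))]:
    p=tri([(ct,t(*a)),(cs,s(*b))]);P[n]=p
    print(n,p.round(4),(proj(ct,p)[0]-t(*a)).round(1),(proj(cs,p)[0]-s(*b)).round(1))
for a,b in [("sFR","sFL"),("sBR","sBL"),("cFR","cFL"),("collar","ring"),("sFL","sBL"),("sFR","sBR")]:
    d=P[b]-P[a];print(a,b,np.degrees(np.arctan2(d[1],d[0])),np.linalg.norm(d),d)
```

```text
ring [0.5568 0.1983 0.072 ] [ 0.3 -0.2] [-0.3  0. ]
collar [0.6028 0.0874 0.0714] [ 0.2 -0.1] [-0.2  0. ]
keytop [0.6017 0.088  0.1137] [ 0.8 -0.6] [-0.8  0.1]
sFL [0.4802 0.2315 0.0524] [ 0.2 -0.2] [-0.2  0. ]
sFR [0.5697 0.019  0.0509] [ 0.3 -0.2] [-0.3  0. ]
sBR [0.6892 0.0698 0.0867] [ 0.3 -0.2] [-0.3  0.1]
sBL [0.5997 0.282  0.0873] [ 0.3 -0.2] [-0.3  0. ]
cFL [0.4704 0.2364 0.0447] [ 0.5 -0.4] [-0.5  0. ]
cFR [0.565  0.0069 0.0489] [ 0.5 -0.4] [-0.6  0.1]
dot [0.627  0.1628 0.0823] [-0.1  0.1] [ 0.1 -0. ]
tab [0.568  0.2259 0.0777] [-3.6  3.3] [ 3.8 -0.5]
sFR sFL 112.83363403471486 0.2306002462179923 [-0.08948402  0.21252477  0.00151887]
sBR sBL 112.88327840083119 0.23030209703575283 [-0.08955386  0.2121764   0.00058325]
cFR cFL 112.41107320556394 0.24824275625687556 [-0.09462905  0.2294614  -0.00415615]
collar ring 112.54736178439221 0.12008100154905699 [-0.04604422  0.11090121  0.00054556]
sFL sBL 22.901141607084718 0.13431313011660223 [0.11947775 0.05047218 0.03489473]
sFR sBR 23.030700644126515 0.1347522445030958 [0.11954758 0.05082055 0.03583035]
```

Request:
{"api": "servo_tool", "payload": {
  "steps": [
    [0,0,0,0,-9.5],
    [0,0,0,0,-9.5],
    [0,0,0,0,-9.5],
    [0,0,0,0,-9.5]
  ],
  "squeeze": 20
}}

```text
time_s: 0.65
tcp_pos: [0.1773, 0.6511, 0.2261]
eef_rot: [180.0, 0.0, 23.1]
contact_force: [-0.6, -0.7, 0.4]
gripper_width: 0.053
```

Request:
{"api": "servo_tool", "payload": {
  "steps": [
    [0,1.1,3.9,-0.15,0],
    [0,1.1,3.9,-0.15,0],
    [0,1.1,3.9,-0.15,0],
    [0,1.1,3.9,-0.15,0],
    [0,1.1,3.9,-0.15,0],
    [0,1.1,3.9,-0.15,0],
    [0,1.1,3.9,-0.15,0],
    [0,1.1,3.9,-0.15,0]
  ]
}}

```text
time_s: 1.65
tcp_pos: [0.3798, 0.3964, 0.2385]
eef_rot: [180.0, 0.0, 22.8]
contact_force: [-0.1, 0.1, 0.3]
gripper_width: 0.0006
```

Request:
{"api": "servo_tool", "payload": {
  "steps": [
    [0,1.1,3.9,-0.15,0],
    [0,1.1,3.9,-0.15,0],
    [0,1.1,3.9,-0.15,0],
    [0,1.1,3.9,-0.15,0],
    [0,1.1,3.9,-0.15,0],
    [0,1.1,3.9,-0.15,0],
    [0,1.1,3.9,0,0],
    [0,0,0,0,0]
  ]
}}

```text
time_s: 2.65
tcp_pos: [0.5568, 0.1736, 0.2469]
eef_rot: [180.0, 0.1, 22.6]
contact_force: [-0.7, -0.0, -0.5]
gripper_width: 0.0008
```

Run:
```python
from h import *
s=r.get_state();pose=(s["tcp_pos"],s["eef_rot"]);print(pose)
im=r.capture("wrist")[:,:,::-1]
cv2.imwrite("pics/w1.png",im); cv2.imwrite("pics/w1z.png",cv2.resize(im,None,fx=1.5,fy=1.5,interpolation=cv2.INTER_CUBIC))
C=cam("wrist",pose)
print(proj(C,[[.5568,.1983,.078],[.6028,.0874,.075]]))
```

```text
(array([0.55682653, 0.17362984, 0.24691888]), array([1.79977374e+02, 6.46294342e-02, 2.25904195e+01]))
[[236.42286137 170.16688547]
 [334.73458517 169.89259271]]
```

View pics/w1z.png

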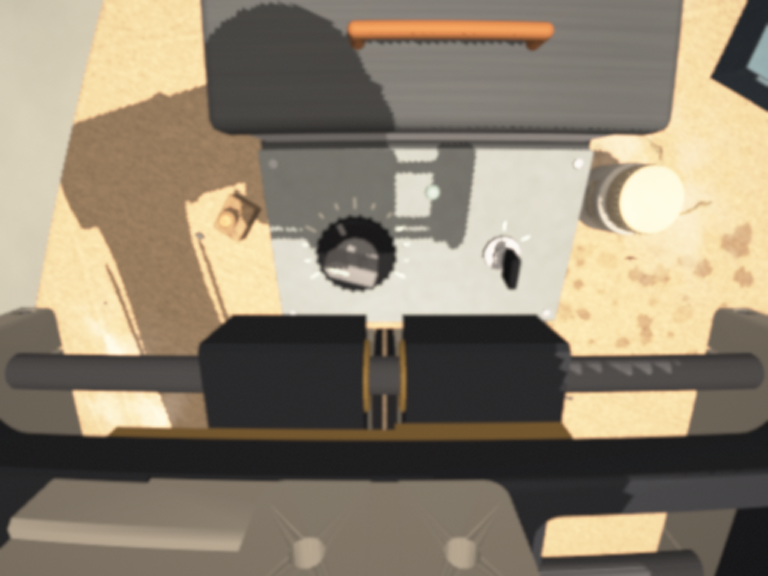

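Run:
```python
from h import *
im=cv2.imread("pics/w1.png")
a=cv2.resize(im[135:205,195:285],None,fx=8,fy=8,interpolation=cv2.INTER_CUBIC)
a=cv2.convertScaleAbs(a,alpha=1.6,beta=10)
cv2.imwrite("pics/w1k.png",a)
cv2.imwrite("pics/w1y.png",cv2.resize(im[140:205,305:365],None,fx=8,fy=8,interpolation=cv2.INTER_CUBIC))
```

```text
(no output)
```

View pics/w1k.png

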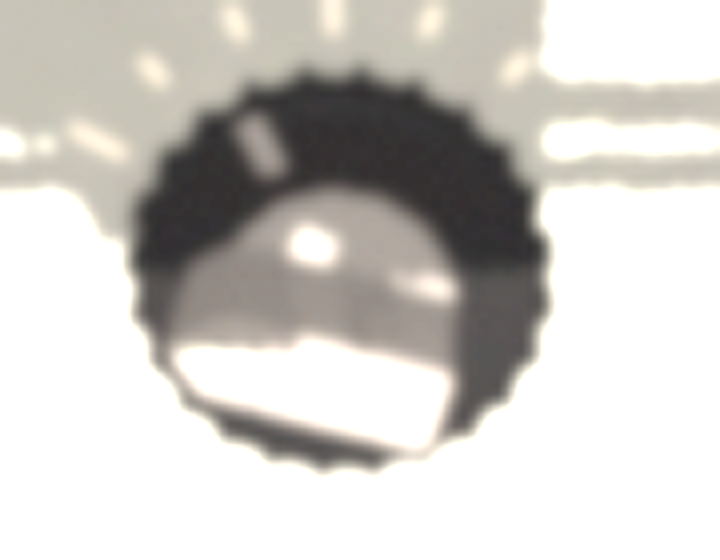

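View pics/w1y.png

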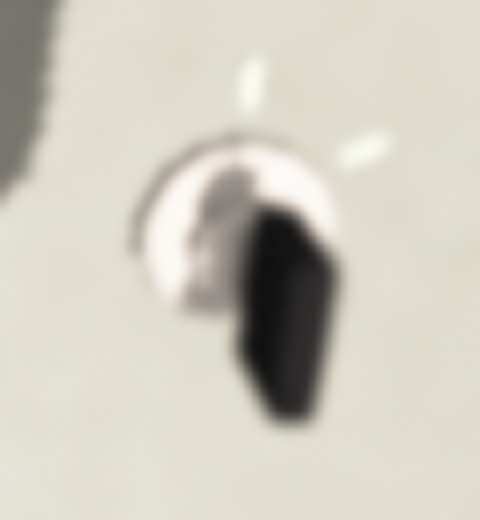

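```bash
cat >> h.py <<'E'
yaw=np.radians(22.8)
Rk=np.array([[np.cos(yaw),-np.sin(yaw),0],[np.sin(yaw),np.cos(yaw),0],[0,0,1]])
mid=np.array([.5847,.1506,.0690])
U=Rk@np.array([np.cos(np.radians(15)),0,np.sin(np.radians(15))]);V=Rk@np.array([0,1.,0]);N=np.cross(U,V)
def pc(P): d=np.array(P)-mid; return np.array([d@U,d@V,d@N])   # panel coords: up-slope, left, normal
def pw(c): return mid+c[0]*U+c[1]*V+c[2]*N
def onp(C,uv,h):
    o,v=ray(C,uv); return pc(o+v*((mid+h*N-o)@N)/(v@N))
E
python3 - <<'E'
from h import *
C=cam("wrist",([.55683,.17363,.24692],[180,0.06,22.59]))
k=lambda x,y:((x+.5)/8-.5+195,(y+.5)/8-.5+135)
y=lambda a,b:((a+.5)/8-.5+305,(b+.5)/8-.5+140)
print("N",N)
f=lambda n,c:print(n,(1000*np.array(c)).round(1))
# ring outline ellipse fit
pts=[(340,72),(205,120),(137,225),(135,290),(180,395),(330,470),(545,260),(510,165),(440,100),(500,395)]
Q=np.array([onp(C,k(*p),.008)[:2] for p in pts]);A=np.c_[2*Q,np.ones(len(Q))];s=np.linalg.lstsq(A,(Q**2).sum(1),rcond=None)[0];f("ring c",s[:2]);print("R",np.sqrt(s[2]+s[:2]@s[:2]))
f("tab",onp(C,k(262,147),.012))
for n,p in [("nosetip",(172,352)),("nbl",(190,395)),("rb",(425,450)),("rt",(455,375)),("tl",(310,340))]: f(n,onp(C,k(*p),.042))
pts=[(140,235),(165,165),(235,138),(305,160),(335,215),(180,305)]
Q=np.array([onp(C,y(*p),.006)[:2] for p in pts]);A=np.c_[2*Q,np.ones(len(Q))];s=np.linalg.lstsq(A,(Q**2).sum(1),rcond=None)[0];f("collar c",s[:2]);print("R",np.sqrt(s[2]+s[:2]@s[:2]))
for n,p in [("kt1",(310,400)),("kt0",(320,265)),("ktl",(290,415))]: f(n,onp(C,y(*p),.044))
ct=cam("top")
t=lambda x,y:((x+.5)/4.5-.5+170,(y+.5)/4.2-.5+100)
f("ring top",onp(ct,t(304,340),.008));f("collar top",onp(ct,t(546,240),.005))
f("tab top",onp(ct,t(259,302),.012))
for n,p in [("FL",(238,501)),("FR",(693,310)),("BR",(580,58)),("BL",(114,252))]: f(n,onp(ct,t(*p),0))
z=lambda x,y:((x+.5)/1.5-.5,(y+.5)/1.5-.5)
for n,p in [("BLw",(273,163)),("BRw",(579,163)),("FLw",(292,315)),("FRw",(545,314))]: f(n,onp(C,z(*p),0))
E
```

```text
N [-0.23859574 -0.10029641  0.96592583]
ring c [-5.  54.3]
R 0.032123588970589756
tab [18.1 64.5 12. ]
nosetip [-0.  75.2 42. ]
nbl [-6.7 73.2 42. ]
rb [-15.6  40.7  42. ]
rt [-3.8 36.4 42. ]
tl [ 1.7 56.2 42. ]
collar c [ -4.1 -64.3]
R 0.014981243775487358
kt1 [-13.4 -66.7  44. ]
kt0 [  7.6 -64.8  44. ]
ktl [-15.8 -64.2  44. ]
ring top [-6.1 55.6  8. ]
collar top [ -6.9 -64.7   5. ]
tab top [19.5 66.5 12. ]
FL [-67.3 115.6  -0. ]
FR [ -67.4 -114.6    0. ]
BR [  67.2 -114.3   -0. ]
BL [ 67.  116.1  -0. ]
BLw [ 67.  114.1   0. ]
BRw [  67.  -116.1   -0. ]
FLw [-68.6 115.    0. ]
FRw [ -68.8 -115.4    0. ]
```

```bash
cat >> h.py <<'E'
AX=np.array([-5.3,54.8])/1000; KX=np.array([-5.,-64.6])/1000
def goto(u,vf,n,w,axis=AX):
    "tcp u (mm, rel axis), inner face of right finger v (mm rel axis), tip n mm, opening w mm -> tool delta cm"
    c=np.array([axis[0]+u/1e3,axis[1]+(vf+w/2)/1e3,n/1e3]); P=pw(c)
    s=r.get_state(); Rt=Rn.from_euler("xyz",s["eef_rot"],degrees=True).as_matrix()
    d=Rt.T@(P-s["tcp_pos"])*100
    print("target",P.round(4),"delta cm",d.round(2)); return d
def where(w=None,axis=AX):
    s=r.get_state();w=s["gripper_width"]*1e3 if w is None else w
    c=pc(s["tcp_pos"])*1e3
    print("t",round(s["time_s"],2),"u",(c[0]-axis[0]*1e3).round(1),"vf",(c[1]-axis[1]*1e3-w/2).round(1),"n",c[2].round(1),"w",round(w,1),"F(u,v,n)",(np.array([U,V,N])@s["contact_force"]).round(1),"yaw",s["eef_rot"][2].round(2))
E
python3 -c "
from h import *
goto(20,-14.3,70,60);goto(20,-14.3,24,60)"
```

```text
target [0.5538 0.2141 0.1404] delta cm [ 1.31 -3.74 10.65]
target [0.5647 0.2187 0.096 ] delta cm [ 2.5  -3.75 15.1 ]
```

Request:
{"api": "servo_tool", "payload": {
  "steps": [
    [6,0.3,-0.9,0,0],
    [6,0.3,-0.9,2,0],
    [6,0.3,-1,3,0],
    [6,0.4,-0.9,3,0],
    [6,0,0,2.6,0],
    [6,0,0,0,0],
    [6,0,0,0,0]
  ],
  "squeeze": 60
}}

```text
time_s: 3.58
tcp_pos: [0.5538, 0.216, 0.1427]
eef_rot: [180.0, -0.1, 22.9]
contact_force: [-0.5, -0.8, 0.7]
gripper_width: 0.0588
```

```bash
python3 -c "
from h import *
where();goto(20,-14.3,24,60)
im=r.capture('wrist')[:,:,::-1];cv2.imwrite('pics/w2.png',cv2.resize(im,None,fx=1.5,fy=1.5,interpolation=cv2.INTER_CUBIC))"
```

```text
t 3.58 u 21.4 vf -12.0 n 72.0 w 58.8 F(u,v,n) [-0.6 -0.5  0.8] yaw 22.85
target [0.5647 0.2187 0.096 ] delta cm [1.1  0.17 4.68]
```

View pics/w2.png

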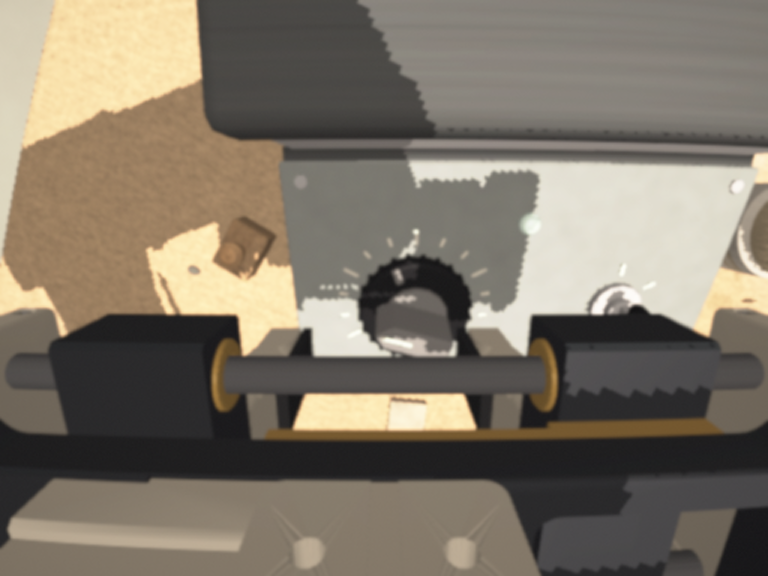

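Request:
{"api": "servo_tool", "payload": {
  "steps": [
    [6,0.6,0.2,0.5,0],
    [6,0.5,0,1.5,0],
    [6,0,0,1.5,0],
    [6,0,0,1.2,0],
    [6,0,0,0,0],
    [6,0,0,0,0]
  ]
}}

```text
time_s: 4.38
tcp_pos: [0.5646, 0.2174, 0.0947]
eef_rot: [180.0, -0.0, 22.8]
contact_force: [0.1, -0.3, 1.1]
gripper_width: 0.0602
```

```bash
python3 -c "
from h import *
where();goto(20,-14.3,24,60)
goto(9.8+3.5,-14.5,24,60)
goto(9.8-7.8,-12.6,24,60)
im=r.capture('wrist')[:,:,::-1];cv2.imwrite('pics/w3.png',cv2.resize(im,None,fx=1.5,fy=1.5,interpolation=cv2.INTER_CUBIC))"
```

```text
t 4.38 u 19.1 vf -15.6 n 22.9 w 60.2 F(u,v,n) [ 0.2 -0.3  1.1] yaw 22.78
target [0.5647 0.2187 0.096 ] delta cm [ 0.06 -0.12 -0.13]
target [0.5589 0.216  0.0943] delta cm [-0.59 -0.1   0.04]
target [0.5481 0.2135 0.0913] delta cm [-1.68 -0.29  0.34]
```

View pics/w3.png

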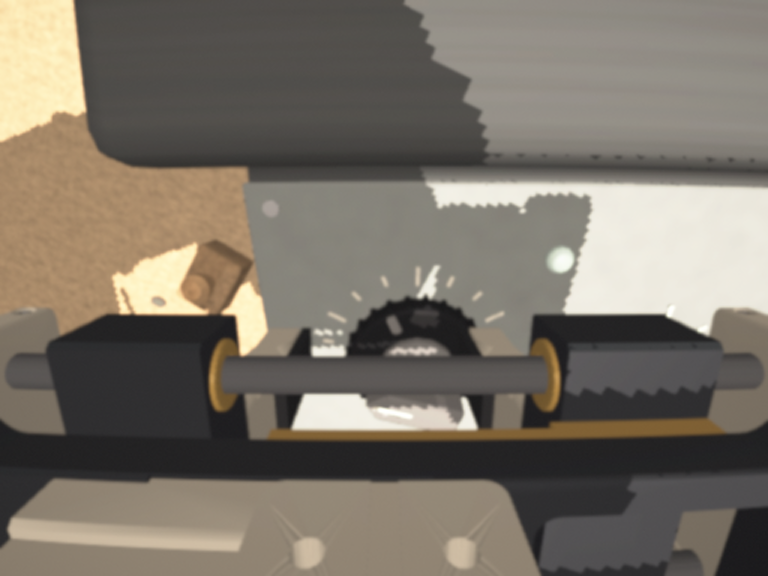

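Request:
{"api": "servo_tool", "payload": {
  "steps": [
    [6,-0.2,-0.1,0.05,0],
    [6,-0.2,0,0.05,0],
    [6,-0.2,0,0.05,0],
    [6,-0.2,0,0.05,0],
    [6,-0.2,0,0.05,0],
    [6,-0.2,0,0.05,0],
    [6,-0.1,0,0,0],
    [6,0,0,0,0]
  ]
}}

```text
time_s: 5.42
tcp_pos: [0.5521, 0.2132, 0.0916]
eef_rot: [-180.0, -0.0, 22.8]
contact_force: [1.9, 1.0, -0.1]
gripper_width: 0.06
```

```bash
python3 -c "
from h import *
where()
im=r.capture('wrist')[:,:,::-1];cv2.imwrite('pics/w4.png',cv2.resize(im[170:320,160:350],None,fx=4,fy=4,interpolation=cv2.INTER_CUBIC))"
```

```text
t 5.42 u 5.6 vf -14.5 n 23.3 w 60.0 F(u,v,n) [ 2.1  0.2 -0.7] yaw 22.77
```

View pics/w4.png

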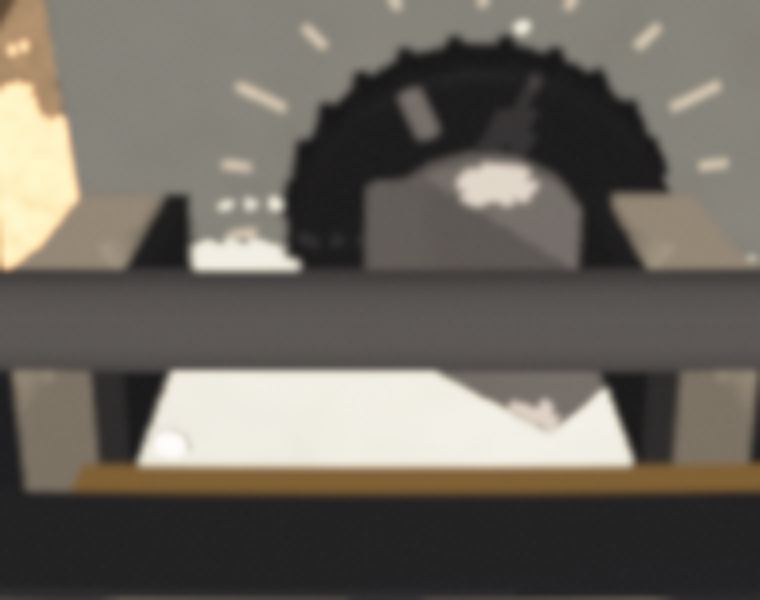

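Request:
{"api": "servo_tool", "payload": {
  "steps": [
    [6,-0.2,-0.1,0.05,0],
    [6,-0.2,-0.1,0.05,0],
    [6,-0.2,-0.2,0.05,0],
    [6,-0.1,-0.1,0.05,0],
    [6,0,0,0,0]
  ]
}}

```text
time_s: 6.1
tcp_pos: [0.543, 0.2146, 0.0893]
eef_rot: [180.0, 0.1, 22.8]
contact_force: [0.4, -2.5, 1.0]
gripper_width: 0.06
```

```bash
python3 -c "
from h import *
where()
goto(-1,-17,23.5,60)
goto(-26,-17,23.5,60)
goto(-26,-10,23.5,60)
im=r.capture('wrist')[:,:,::-1];cv2.imwrite('pics/w5.png',cv2.resize(im[170:320,160:350],None,fx=4,fy=4,interpolation=cv2.INTER_CUBIC))"
```

```text
t 6.1 u -2.6 vf -9.6 n 23.2 w 60.0 F(u,v,n) [-0.3 -2.4  1.1] yaw 22.77
target [0.5472 0.2084 0.0901] delta cm [ 0.14  0.74 -0.07]
target [0.5249 0.199  0.0836] delta cm [-2.27  0.74  0.58]
target [0.5222 0.2055 0.0836] delta cm [-2.27  0.04  0.58]
```

View pics/w5.png

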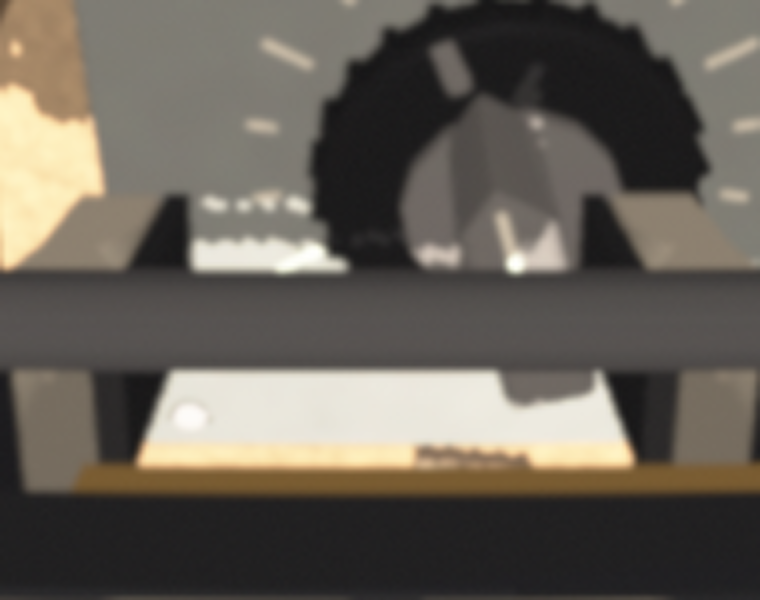

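Request:
{"api": "servo_tool", "payload": {
  "steps": [
    [6,0,0.7,0,0],
    [6,-0.8,0,0.2,0],
    [6,-0.8,0,0.2,0],
    [6,-0.7,0,0.2,0],
    [6,0,-0.4,0,0],
    [6,0,-0.3,0,0],
    [6,0,-0.2,0,0],
    [6,0,0,0,0]
  ]
}}

```text
time_s: 7.15
tcp_pos: [0.521, 0.2072, 0.0831]
eef_rot: [179.9, 0.1, 22.8]
contact_force: [-1.6, -4.5, 0.5]
gripper_width: 0.0599
```

```bash
python3 -c "
from h import *
where()"
```

```text
t 7.15 u -26.6 vf -7.9 n 23.2 w 59.9 F(u,v,n) [-3.  -3.5  1.3] yaw 22.76
```

Request:
{"api": "servo_tool", "payload": {
  "steps": [
    [6,0,-0.2,0,0],
    [6,0,-0.2,0,0],
    [6,0,-0.2,0,0],
    [6,0,0,0,0]
  ]
}}

```text
time_s: 7.65
tcp_pos: [0.5181, 0.2124, 0.0829]
eef_rot: [179.9, 0.2, 22.7]
contact_force: [-3.5, -4.2, -0.1]
gripper_width: 0.0597
```

```bash
python3 -c "
from h import *
where()
im=r.capture('wrist')[:,:,::-1];cv2.imwrite('pics/w6.png',cv2.resize(im[150:320,160:350],None,fx=4,fy=3.5,interpolation=cv2.INTER_CUBIC))
im=r.capture('top')[:,:,::-1];cv2.imwrite('pics/t6.png',cv2.resize(im[100:240,170:340],None,fx=4.5,fy=4.2,interpolation=cv2.INTER_CUBIC))"
```

```text
t 7.65 u -27.2 vf -1.9 n 23.1 w 59.7 F(u,v,n) [-4.7 -2.5  1.2] yaw 22.74
```

View pics/w6.png

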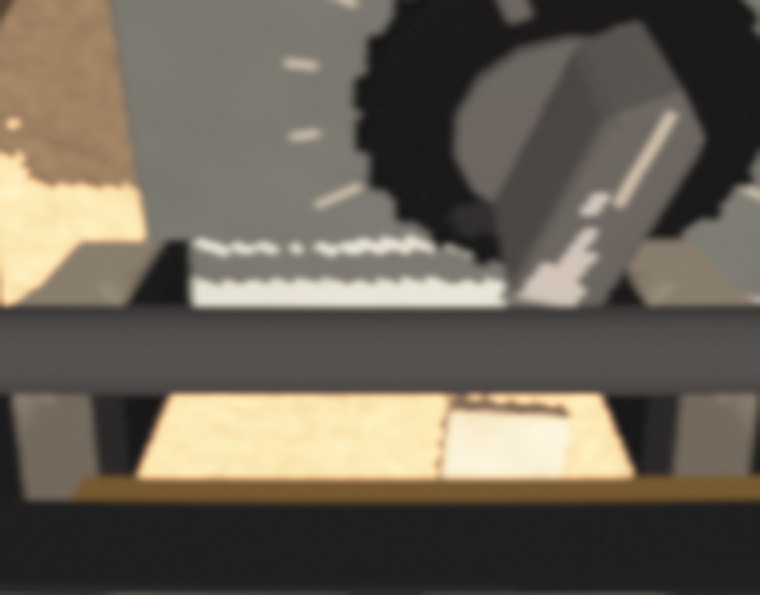

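Request:
{"api": "servo_tool", "payload": {
  "steps": [
    [6,0,-0.1,0,0],
    [6,0,-0.1,0,0],
    [6,0,0,0,0]
  ]
}}

```text
time_s: 8.12
tcp_pos: [0.5173, 0.2143, 0.0828]
eef_rot: [180.0, 0.2, 22.7]
contact_force: [-3.5, -4.5, 0.8]
gripper_width: 0.0598
```

```bash
python3 -c "
from h import *
where();s=r.get_state();print(list(s['tcp_pos']),list(s['eef_rot']))
im=r.capture('wrist')[:,:,::-1];cv2.imwrite('pics/w7r.png',im);cv2.imwrite('pics/w7.png',cv2.resize(im[130:260,210:360],None,fx=5,fy=4.5,interpolation=cv2.INTER_CUBIC))"
```

```text
t 8.12 u -27.3 vf 0.1 n 23.0 w 59.8 F(u,v,n) [-4.6 -2.8  2. ] yaw 22.73
[np.float64(0.5172685399200783), np.float64(0.21430101838494164), np.float64(0.08279987423182952)] [np.float64(179.95724617707234), np.float64(0.198278981756531), np.float64(22.727409110879666)]
```

View pics/w7.png

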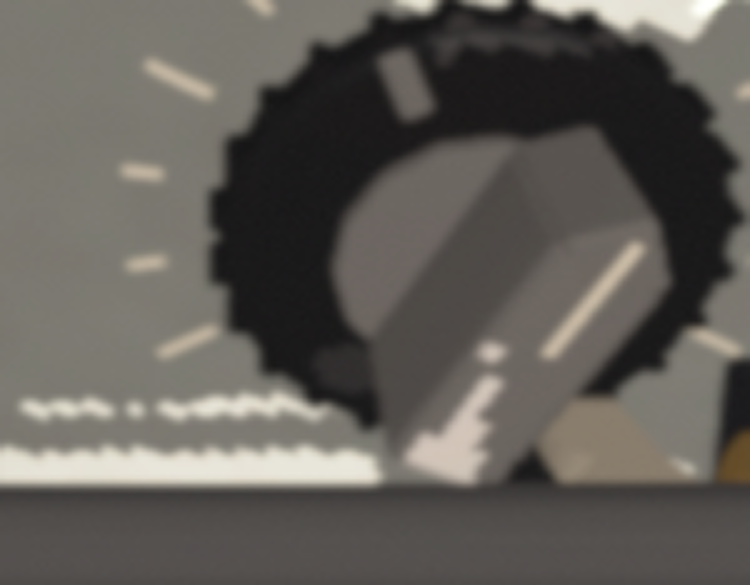

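```bash
python3 -c "
from h import *
C=cam('wrist',([.51727,.21430,.0828],[179.957,.198,22.727]))
k=lambda x,y:((x+.5)/5-.5+210,(y+.5)/4.5-.5+130)
a,b=[onp(C,k(*p),.042)*1e3 for p in((545,355),(640,245))]
d=b-a;print(a,b,'nose deg cw',np.degrees(np.arctan2(-d[1],d[0])))
a,b=[onp(C,k(*p),.042)*1e3 for p in((395,465),(552,240))]
d=b-a;print(a,b,'edge',np.degrees(np.arctan2(-d[1],d[0])))
t=onp(C,k(407,85),.013)*1e3-np.r_[AX*1e3,0];print('tab',t,np.degrees(np.arctan2(-t[1],t[0])))
"
```

```text
[-2.21496727 52.97656828 42.        ] [11.72304587 45.38872882 42.        ] nose deg cw 28.56382529977363
[-17.65155488  67.20038199  42.        ] [12.33407749 53.96048495 42.        ] edge 23.823441795006495
tab [24.03957953 10.09182733 13.        ] -22.77268815839371
```

Request:
{"api": "servo_tool", "payload": {
  "steps": [
    [6,0,-0.1,0,0],
    [6,0,-0.1,0,0],
    [6,0,-0.1,0,0],
    [6,0,-0.1,0,0],
    [6,0,0,0,0]
  ]
}}

```text
time_s: 8.8
tcp_pos: [0.5161, 0.2186, 0.083]
eef_rot: [180.0, 0.1, 22.7]
contact_force: [-4.1, -3.7, -0.2]
gripper_width: 0.06
```

```bash
python3 -c "
from h import *
where();s=r.get_state();print(s['tcp_pos'].tolist(),s['eef_rot'].tolist())
im=r.capture('wrist')[:,:,::-1];cv2.imwrite('pics/w8r.png',im);cv2.imwrite('pics/w8.png',cv2.resize(im[130:260,210:360],None,fx=5,fy=4.5,interpolation=cv2.INTER_CUBIC))"
```

```text
t 8.8 u -26.7 vf 4.4 n 23.1 w 60.0 F(u,v,n) [-5.1 -1.8  1.2] yaw 22.74
[0.5161462912480308, 0.2185711066882558, 0.08302314908089911] [179.9854929938084, 0.12363913884463883, 22.744330020698918]
```

View pics/w8.png

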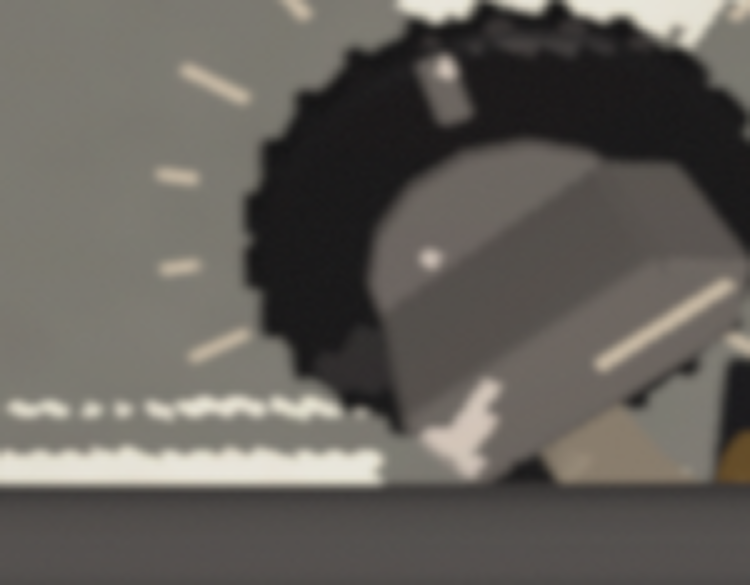

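```bash
python3 -c "
from h import *
C=cam('wrist',([.51615,.21857,.08302],[179.985,.124,22.744]))
k=lambda x,y:((x+.5)/5-.5+210,(y+.5)/4.5-.5+130)
for q in (((600,365),(730,285)),((405,430),(655,260)),((490,475),(740,320))):
  a,b=[onp(C,k(*p),.042)*1e3 for p in q]
  d=b-a;print(a,b,'nose deg cw',np.degrees(np.arctan2(-d[1],d[0])))
t=onp(C,k(443,90),.013)*1e3-np.r_[AX*1e3,0];print('tab',t,np.degrees(np.arctan2(-t[1],t[0])))
"
```

```text
[-2.99370887 51.54543462 42.        ] [ 7.37874237 40.06842258 42.        ] nose deg cw 47.894022685510336
[-11.95048972  70.81542138  42.        ] [10.48988301 47.99002871 42.        ] nose deg cw 45.48733264568406
[-18.62426751  61.27037354  42.        ] [ 2.90607014 38.24037038 42.        ] nose deg cw 46.927545517907014
tab [24.01961315 10.38479769 13.        ] -23.38107706063849
```

Request:
{"api": "servo_tool", "payload": {
  "steps": [
    [6,0,-0.1,0,0],
    [6,0,0,0,0]
  ]
}}

```text
time_s: 9.1
tcp_pos: [0.5161, 0.2198, 0.0832]
eef_rot: [180.0, 0.1, 22.8]
contact_force: [-3.6, -3.1, -0.6]
gripper_width: 0.06
```

```bash
python3 -c "
from h import *
where()"
```

```text
t 9.1 u -26.2 vf 5.5 n 23.1 w 60.0 F(u,v,n) [-4.5 -1.5  0.6] yaw 22.76
```

Request:
{"api": "servo_tool", "payload": {
  "steps": [
    [6,0,-0.1,0,0],
    [6,0,0,0,0]
  ]
}}

```text
time_s: 9.35
tcp_pos: [0.5158, 0.2204, 0.0832]
eef_rot: [180.0, 0.1, 22.8]
contact_force: [-3.9, -4.9, -1.0]
gripper_width: 0.06
```

```bash
python3 -c "
from h import *
where();s=r.get_state();print(s['tcp_pos'].tolist(),s['eef_rot'].tolist())
im=r.capture('wrist')[:,:,::-1];cv2.imwrite('pics/w9r.png',im);cv2.imwrite('pics/w9.png',cv2.resize(im[130:260,210:360],None,fx=5,fy=4.5,interpolation=cv2.INTER_CUBIC))"
```

```text
t 9.35 u -26.2 vf 6.2 n 23.2 w 60.0 F(u,v,n) [-5.6 -3.   0.4] yaw 22.76
[0.5158183308185623, 0.22036305972329764, 0.08320836279015907] [179.9718509086782, 0.07986065706966061, 22.759007194105667]
```

View pics/w9.png

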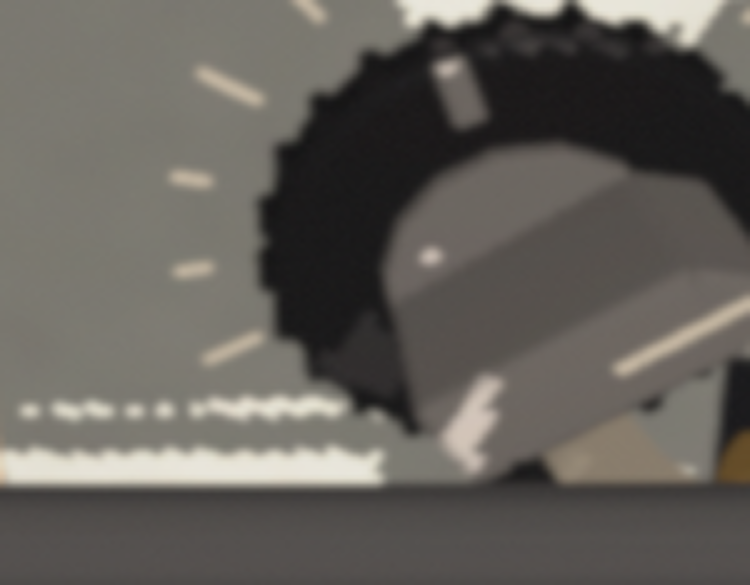

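```bash
python3 -c "
from h import *
C=cam('wrist',([.51582,.22036,.08321],[179.972,.080,22.759]))
k=lambda x,y:((x+.5)/5-.5+210,(y+.5)/4.5-.5+130)
for q in (((617,372),(748,302)),((420,430),(685,272)),((490,475),(740,352))):
  a,b=[onp(C,k(*p),.042)*1e3 for p in q]
  d=b-a;print('nose deg cw',np.degrees(np.arctan2(-d[1],d[0])))
t=onp(C,k(460,92),.013)*1e3-np.r_[AX*1e3,0];print('tab',t,np.degrees(np.arctan2(-t[1],t[0])))
"
```

```text
nose deg cw 52.15132757392771
nose deg cw 49.37698814801307
nose deg cw 54.002274632302026
tab [24.15129033 10.22610811 13.        ] -22.948708094962377
```

Request:
{"api": "servo_tool", "payload": {
  "steps": [
    [6,0,-0.1,0,0],
    [6,0,0,0,0]
  ]
}}

```text
time_s: 9.65
tcp_pos: [0.5155, 0.2209, 0.0832]
eef_rot: [179.9, 0.1, 22.8]
contact_force: [-2.8, -6.9, -1.7]
gripper_width: 0.06
```

```bash
python3 -c "
from h import *
where()"
```

```text
t 9.65 u -26.3 vf 6.8 n 23.1 w 60.0 F(u,v,n) [-5.5 -5.3 -0.3] yaw 22.75
```

Request:
{"api": "servo_tool", "payload": {
  "steps": [
    [6,0,-0.05,0,0],
    [6,0,0,0,0],
    [6,0,0,0,0]
  ]
}}

```text
time_s: 10.02
tcp_pos: [0.5154, 0.2212, 0.0832]
eef_rot: [179.9, 0.1, 22.7]
contact_force: [-0.5, -6.9, -2.4]
gripper_width: 0.0598
```

```bash
python3 -c "
from h import *
where()"
```

```text
t 10.03 u -26.3 vf 7.2 n 23.2 w 59.8 F(u,v,n) [-3.7 -6.2 -1.5] yaw 22.75
```

Request:
{"api": "servo_tool", "payload": {
  "steps": [
    [6,-0.2,0.6,0,0],
    [6,0,0.4,0,0],
    [6,0,0,-1.5,0],
    [6,0,0,-3,0],
    [6,-1,0,-3,0],
    [6,-1,0,-2,0],
    [5,-1,0,0,0],
    [5,0,0,0,0]
  ]
}}

```text
time_s: 11.02
tcp_pos: [0.4896, 0.2007, 0.179]
eef_rot: [-180.0, -0.1, 22.8]
contact_force: [-0.1, 0.2, -0.0]
gripper_width: 0.0506
```

```bash
python3 -c "
from h import *
where();s=r.get_state();print(s['tcp_pos'].tolist(),s['eef_rot'].tolist())
im=r.capture('wrist')[:,:,::-1];cv2.imwrite('pics/w10r.png',im);print(proj(cam('wrist',(s['tcp_pos'],s['eef_rot'])),[pw(np.r_[AX,.042])]))
cv2.imwrite('pics/w10.png',cv2.resize(im[80:200,200:350],None,fx=5,fy=5,interpolation=cv2.INTER_CUBIC))"
```

```text
t 11.03 u -32.1 vf 2.9 n 123.9 w 50.6 F(u,v,n) [-0.   0.2 -0. ] yaw 22.79
[0.4896351386491547, 0.20073786222692186, 0.17902032165472018] [-179.9616423666768, -0.05665330817536097, 22.785832789337086]
[[289.70021241 139.84097075]]
```

View pics/w10.png

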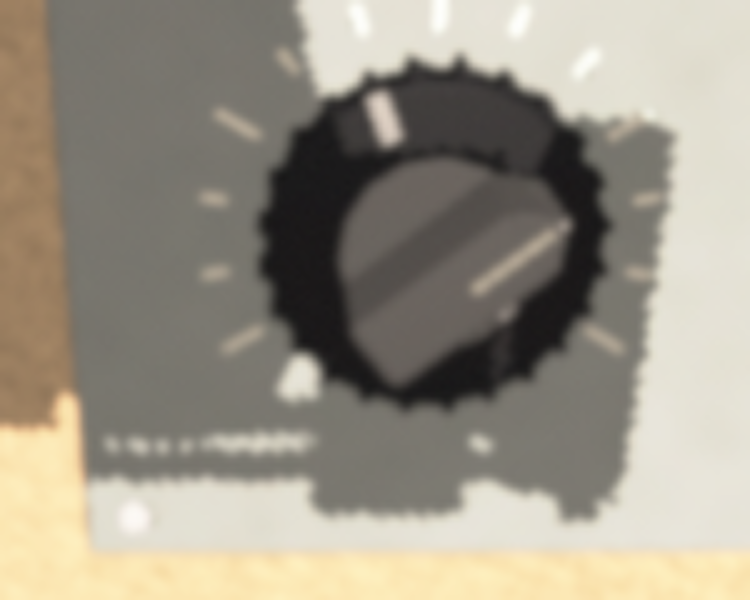

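```bash
python3 -c "
from h import *
C=cam('wrist',([.48964,.20074,.17902],[-179.962,-.057,22.786]))
k=lambda x,y:((x+.5)/5-.5+200,(y+.5)/5-.5+80)
for q in (((473,293),(570,225)),((353,333),(503,213)),((398,388),(558,272)),((372,362),(570,222))):
  a,b=[onp(C,k(*p),.042)*1e3 for p in q]
  d=b-a;print(a,b,'nose deg cw',np.degrees(np.arctan2(-d[1],d[0])))
t=onp(C,k(385,119),.013)*1e3-np.r_[AX*1e3,0];print('tab',t,np.degrees(np.arctan2(-t[1],t[0])))
"
```

```text
[-3.88219937 51.18162092 42.        ] [ 7.51122954 36.31559195 42.        ] nose deg cw 52.53319122341497
[-10.82473577  70.72072348  42.        ] [ 9.40137037 47.25086942 42.        ] nose deg cw 49.2455364761465
[-20.64758293  62.82874289  42.        ] [-0.27546287 37.51328913 42.        ] nose deg cw 51.17530263791915
[-15.9553064   67.39631369  42.        ] [ 7.99928949 36.36364515 42.        ] nose deg cw 52.33489536668583
tab [23.48709778  9.64075732 13.        ] -22.3166963684989
```

```bash
python3 -c "
from h import *
goto(-22,-12,75,50,KX);goto(-22,-12,25,50,KX)"
```

```text
target [0.5628 0.0854 0.1345] delta cm [ 2.25 13.46  4.41]
target [0.5747 0.0904 0.0862] delta cm [ 3.54 13.46  9.24]
```

Request:
{"api": "servo_tool", "payload": {
  "steps": [
    [5,0.5,2.5,0,0],
    [5,0.5,3,0,0],
    [5,0.5,3,1,0],
    [5,0.5,3,1.5,0],
    [5,0.2,2,1.5,0],
    [5,0,0,0,0],
    [5,0,0,0,0]
  ]
}}

```text
time_s: 11.95
tcp_pos: [0.5627, 0.0849, 0.1383]
eef_rot: [180.0, 0.0, 22.8]
contact_force: [-0.2, -0.0, 0.6]
gripper_width: 0.05
```

```bash
python3 -c "
from h import *
where(axis=KX);goto(-22,-12,25,50,KX);s=r.get_state();print(s['tcp_pos'].tolist(),s['eef_rot'].tolist())
im=r.capture('wrist')[:,:,::-1];cv2.imwrite('pics/w11r.png',im);print(proj(cam('wrist',(s['tcp_pos'],s['eef_rot'])),[pw(np.r_[KX,.044]),pw(np.r_[KX,.006])]))
cv2.imwrite('pics/w11.png',cv2.resize(im[100:230,200:350],None,fx=5,fy=4.5,interpolation=cv2.INTER_CUBIC))"
```

```text
t 11.95 u -21.2 vf -12.4 n 78.8 w 50.0 F(u,v,n) [0.  0.1 0.6] yaw 22.76
target [0.5747 0.0904 0.0862] delta cm [ 1.32 -0.04  5.21]
[0.56273728483097, 0.08494526409408536, 0.13831039009069185] [179.9886141388134, 0.03614317815860595, 22.763988133616326]
[[273.53739862 177.15125646]
 [270.790215   156.26496462]]
```

View pics/w11.png

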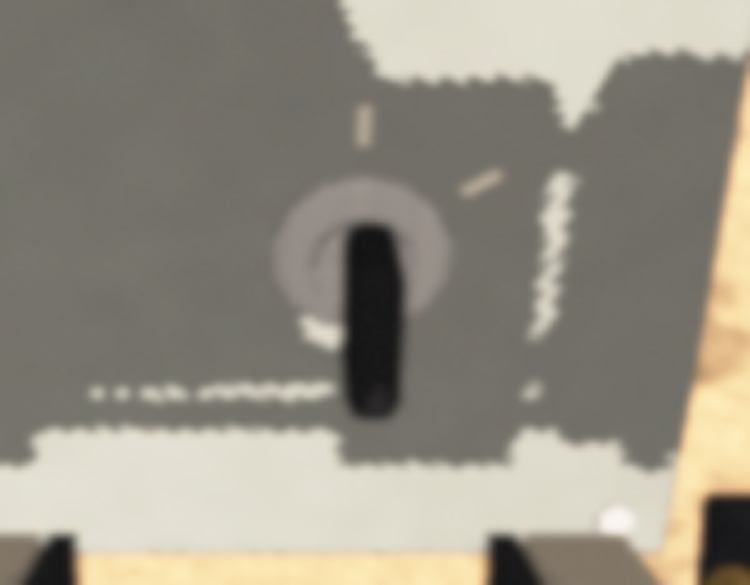

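Request:
{"api": "servo_tool", "payload": {
  "steps": [
    [5,0.6,0,1,0],
    [5,0.7,0,1.5,0],
    [5,0,0,1.5,0],
    [5,0,0,1.2,0],
    [5,0,0,0,0],
    [5,0,0,0,0]
  ]
}}

```text
time_s: 12.75
tcp_pos: [0.5748, 0.0898, 0.0868]
eef_rot: [180.0, -0.0, 22.8]
contact_force: [0.1, -0.4, 0.7]
gripper_width: 0.0497
```

```bash
python3 -c "
from h import *
KX[1]-=.0007
where(axis=KX);goto(-22,-12,25,50,KX);goto(-22,-4,25,50,KX)"
```

```text
t 12.75 u -22.0 vf -11.8 n 25.6 w 49.7 F(u,v,n) [ 0.1 -0.4  0.7] yaw 22.78
target [0.575  0.0898 0.0862] delta cm [0.02 0.01 0.06]
target [0.5719 0.0971 0.0862] delta cm [ 0.01 -0.79  0.06]
```

Push to the first contact and partway.

Request:
{"api": "servo_tool", "payload": {
  "steps": [
    [5,0,-0.3,0,0],
    [5,0,-0.3,0,0],
    [5,0,-0.2,0,0],
    [5,0,-0.2,0,0],
    [5,0,-0.2,0,0],
    [5,0,0,0,0]
  ]
}}

```text
time_s: 13.5
tcp_pos: [0.5698, 0.0997, 0.0867]
eef_rot: [179.9, 0.1, 22.8]
contact_force: [2.1, -6.1, -0.0]
gripper_width: 0.0501
```

```bash
python3 -c "
from h import *
KX[1]-=.0007
where(axis=KX)
im=r.capture('wrist')[:,:,::-1];cv2.imwrite('pics/w12.png',cv2.resize(im[130:300,190:340],None,fx=5,fy=3.5,interpolation=cv2.INTER_CUBIC))"
```

```text
t 13.5 u -22.7 vf -0.9 n 25.7 w 50.1 F(u,v,n) [-0.4 -6.4  0.1] yaw 22.76
```

View pics/w12.png

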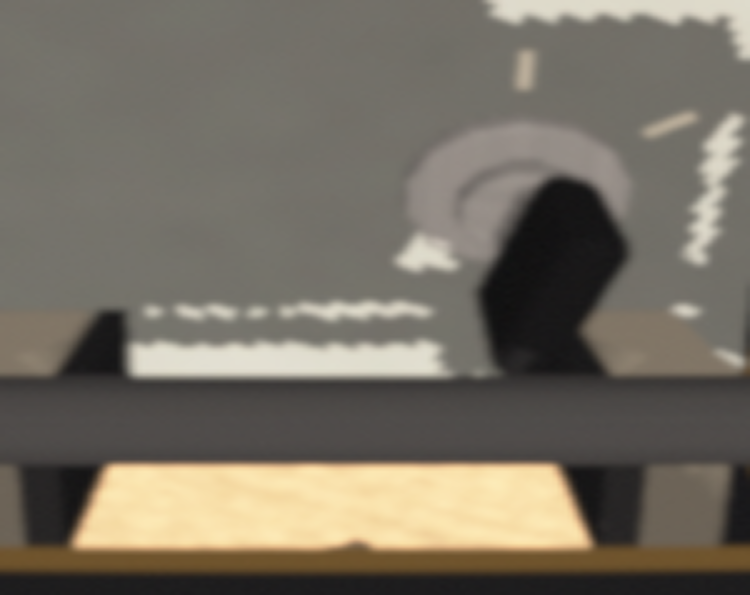

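Request:
{"api": "servo_tool", "payload": {
  "steps": [
    [5,0,-0.2,0,0],
    [5,0,-0.2,0,0],
    [5,0,-0.1,0,0],
    [5,0,0,0,0]
  ]
}}

```text
time_s: 14.05
tcp_pos: [0.5681, 0.1034, 0.0867]
eef_rot: [179.9, 0.1, 22.8]
contact_force: [5.0, -11.3, 0.5]
gripper_width: 0.0503
```

```bash
python3 -c "
from h import *
KX[1]-=.0007
where(axis=KX)
s=r.get_state();print(s['tcp_pos'].tolist(),s['eef_rot'].tolist())
im=r.capture('wrist')[:,:,::-1];cv2.imwrite('pics/w13.png',cv2.resize(im[130:300,190:340],None,fx=5,fy=3.5,interpolation=cv2.INTER_CUBIC))"
```

```text
t 14.05 u -22.8 vf 3.1 n 25.8 w 50.3 F(u,v,n) [  0.4 -12.3   0.4] yaw 22.75
[0.5681135332535703, 0.10343550865448355, 0.0866966109914307] [179.86874907492572, 0.0830953580235971, 22.75198789364432]
```

View pics/w13.png

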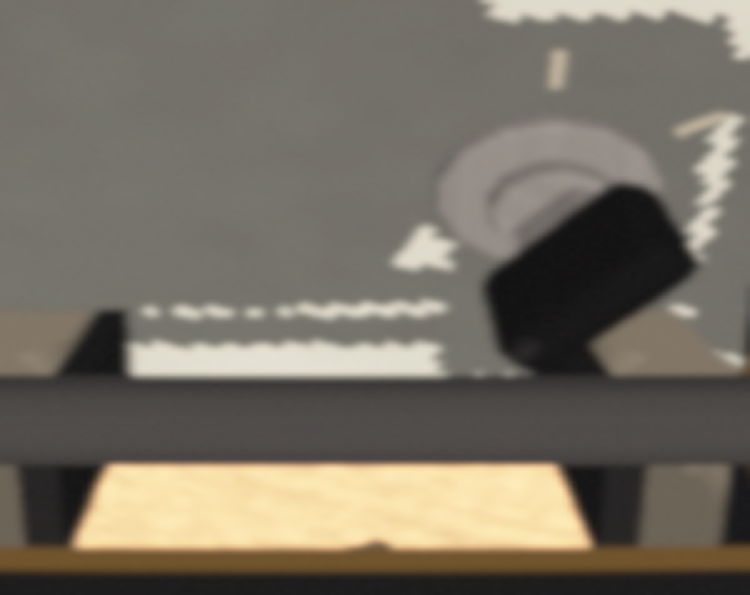

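```bash
python3 -c "
from h import *
C=cam('wrist',([.56811,.10344,.0867],[179.87,.083,22.752]))
k=lambda x,y:((x+.5)/5-.5+190,(y+.5)/3.5-.5+130)
for q,h in (((( 590,345),(693,268)),.044),(((490,283),(612,190)),.022),(((490,283),(612,190)),.03)):
  a,b=[onp(C,k(*p),h)*1e3 for p in q]
  d=b-a;print(a,b,'deg cw',np.degrees(np.arctan2(-d[1],d[0])))
"
```

```text
[-10.43739999 -64.68853121  44.        ] [  3.34745214 -73.8431416   44.        ] deg cw 33.588396534548686
[-13.72517795 -56.5592706   22.        ] [  4.431158   -69.52209205  22.        ] deg cw 35.52515938600792
[ -8.42674947 -55.41190171  30.        ] [  8.67603811 -67.62253618  30.        ] deg cw 35.52515938600789
```

Request:
{"api": "servo_tool", "payload": {
  "steps": [
    [5,0.1,0,-0.03,0],
    [5,0.1,-0.1,-0.03,0],
    [5,0.1,-0.1,-0.03,0],
    [5,0,0,0,0]
  ]
}}

```text
time_s: 14.6
tcp_pos: [0.5682, 0.1051, 0.0868]
eef_rot: [179.9, 0.3, 22.7]
contact_force: [1.0, -14.1, 0.7]
gripper_width: 0.0502
```

```bash
python3 -c "
from h import *
KX[1]-=.0007
where(axis=KX)
s=r.get_state();print(s['tcp_pos'].tolist(),s['eef_rot'].tolist())
im=r.capture('wrist')[:,:,::-1];cv2.imwrite('pics/w14.png',cv2.resize(im[130:300,190:340],None,fx=5,fy=3.5,interpolation=cv2.INTER_CUBIC))"
```

```text
t 14.6 u -22.1 vf 4.7 n 25.7 w 50.2 F(u,v,n) [ -4.2 -13.4   1.9] yaw 22.7
[0.5681858201193071, 0.10510879046797808, 0.08679138401432046] [179.85235790919472, 0.33482903559855187, 22.696177980707088]
```

View pics/w14.png

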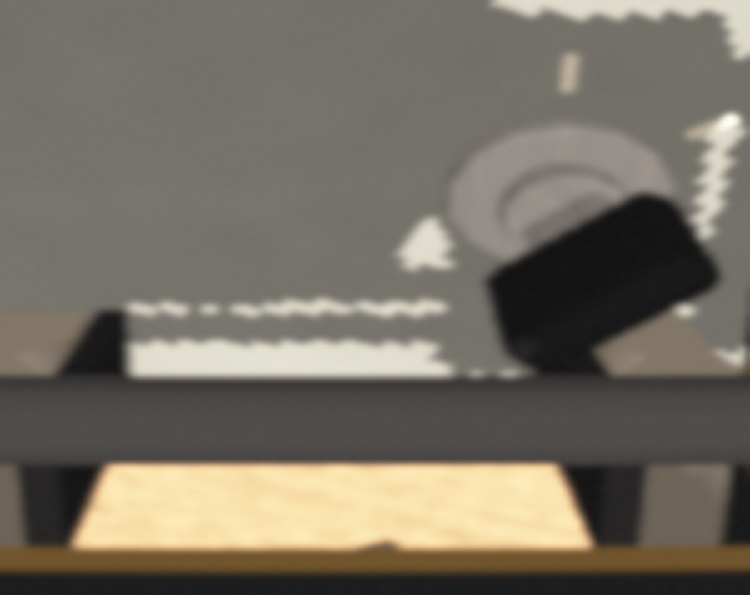

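Request:
{"api": "servo_tool", "payload": {
  "steps": [
    [5,0.1,-0.1,-0.03,0],
    [5,0.1,-0.1,-0.03,0],
    [5,0.1,-0.1,-0.03,0],
    [5,0,0,0,0]
  ]
}}

```text
time_s: 15.15
tcp_pos: [0.5683, 0.1073, 0.087]
eef_rot: [179.8, 0.6, 22.6]
contact_force: [-1.0, -20.3, 0.3]
gripper_width: 0.0504
```

```bash
python3 -c "
from h import *
KX[1]-=.0007
where(axis=KX)
s=r.get_state();print(s['tcp_pos'].tolist(),s['eef_rot'].tolist())
im=r.capture('wrist')[:,:,::-1];cv2.imwrite('pics/w15.png',cv2.resize(im[130:300,190:340],None,fx=5,fy=3.5,interpolation=cv2.INTER_CUBIC))"
```

```text
t 15.15 u -21.2 vf 6.5 n 25.7 w 50.4 F(u,v,n) [ -8.4 -18.3   2.6] yaw 22.64
[0.5682720134015636, 0.10727490408935225, 0.08701768083800263] [179.79709359535576, 0.5602421232866894, 22.644041207221576]
```

View pics/w15.png

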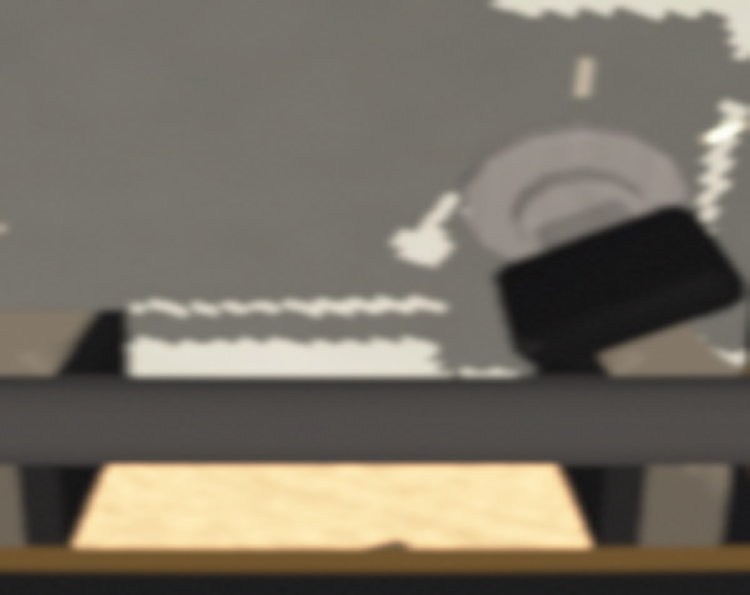

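```bash
python3 -c "
from h import *
C=cam('wrist',([.56827,.10727,.08702],[179.797,.56,22.644]))
k=lambda x,y:((x+.5)/5-.5+190,(y+.5)/3.5-.5+130)
for q,h in ((((600,352),(735,296)),.044),(((500,270),(680,208)),.022),(((500,270),(680,208)),.044)):
  a,b=[onp(C,k(*p),h)*1e3 for p in q]
  d=b-a;print(a,b,'deg cw',np.degrees(np.arctan2(-d[1],d[0])))
"
```

```text
[ -9.83666876 -62.35814081  44.        ] [  0.38008348 -75.30689332  44.        ] deg cw 51.72605145908267
[ -9.31081187 -54.13311419  22.        ] [  2.78612785 -74.29240916  22.        ] deg cw 59.03339567961321
[  5.10396851 -50.77579151  44.        ] [ 15.25645474 -67.69469574  44.        ] deg cw 59.03339567961317
```

Request:
{"api": "servo_tool", "payload": {
  "steps": [
    [5,0.1,-0.1,-0.03,0],
    [5,0,0,0,0],
    [5,0,0,0,0],
    [5,0,0,0,0],
    [5,0,0,0,0]
  ]
}}

```text
time_s: 15.82
tcp_pos: [0.5683, 0.1076, 0.087]
eef_rot: [179.8, 0.7, 22.6]
contact_force: [-0.9, -24.2, -0.2]
gripper_width: 0.0499
```

```bash
python3 -c "
from h import *
KX[1]-=.0007
where(axis=KX)
s=r.get_state();print(s['tcp_pos'].tolist(),s['eef_rot'].tolist())
im=r.capture('wrist')[:,:,::-1];cv2.imwrite('pics/w16.png',cv2.resize(im[130:300,190:340],None,fx=5,fy=3.5,interpolation=cv2.INTER_CUBIC))"
```

```text
t 15.82 u -21.1 vf 7.1 n 25.7 w 49.9 F(u,v,n) [ -9.9 -22.    2.4] yaw 22.61
[0.568261608908507, 0.10757631539801889, 0.08703625168662055] [179.7603323414639, 0.6559607821234228, 22.61411314668027]
```

View pics/w16.png

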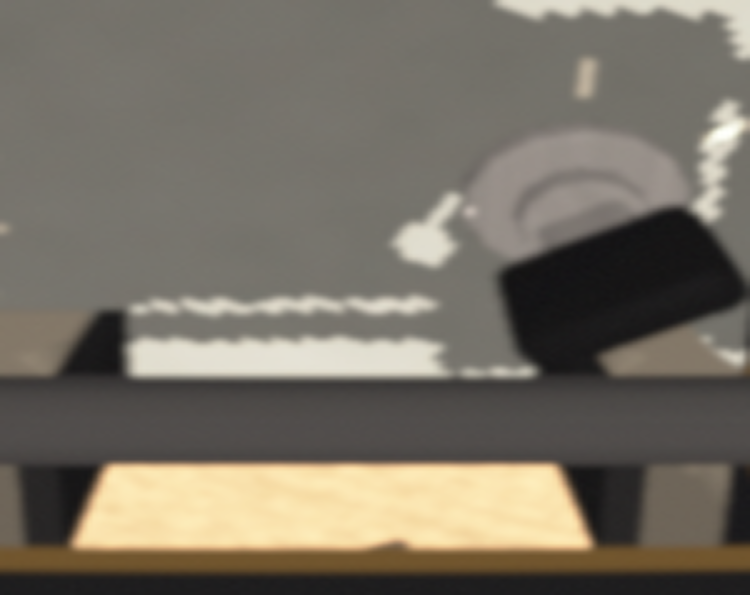

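Request:
{"api": "servo_tool", "payload": {
  "steps": [
    [5,-0.3,0.6,0,0],
    [5,-0.2,1,0,0],
    [5,0,0.2,0,0],
    [5,0,0,-2,0],
    [5,0,0,-4,0],
    [5,-1,0,-4,0],
    [5,-1,1,0,0],
    [5,0,0,0,0]
  ]
}}

```text
time_s: 16.88
tcp_pos: [0.5597, 0.0782, 0.189]
eef_rot: [-180.0, -0.1, 22.8]
contact_force: [-1.0, 0.2, -0.6]
gripper_width: 0.0502
```

```bash
python3 -c "
from h import *
where(axis=KX)
s=r.get_state();print(s['tcp_pos'].tolist(),s['eef_rot'].tolist())
im=r.capture('wrist')[:,:,::-1];cv2.imwrite('pics/w17.png',cv2.resize(im,None,fx=1.5,fy=1.5,interpolation=cv2.INTER_CUBIC));cv2.imwrite('pics/w17r.png',im)
im=r.capture('scene')[:,:,::-1];cv2.imwrite('pics/s17.png',cv2.resize(im[145:255,180:350],None,fx=4.5,fy=4.5,interpolation=cv2.INTER_CUBIC))"
```

```text
t 16.88 u -13.3 vf -17.6 n 129.1 w 50.2 F(u,v,n) [-0.9  0.6 -0.4] yaw 22.75
[0.5597103071122534, 0.07821122545982283, 0.18895464727993305] [-179.96702136092046, -0.06760422243994116, 22.751012187987044]
```

View pics/w17.png

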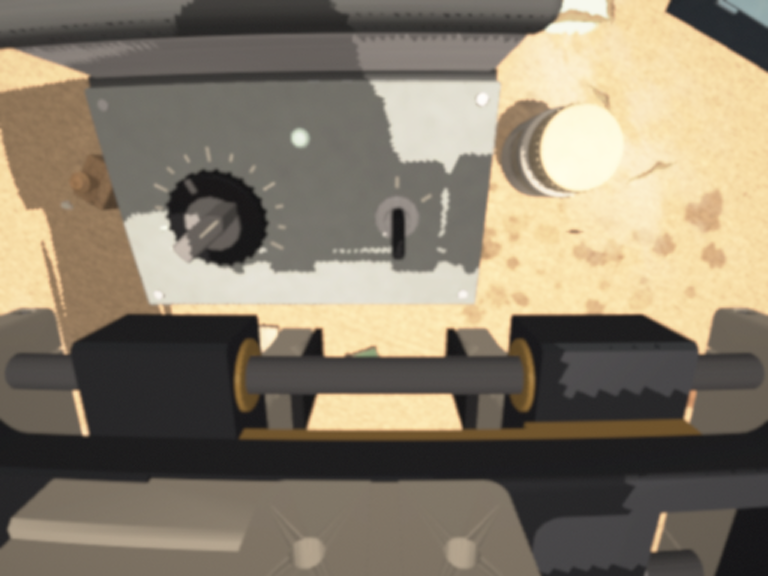

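View pics/s17.png

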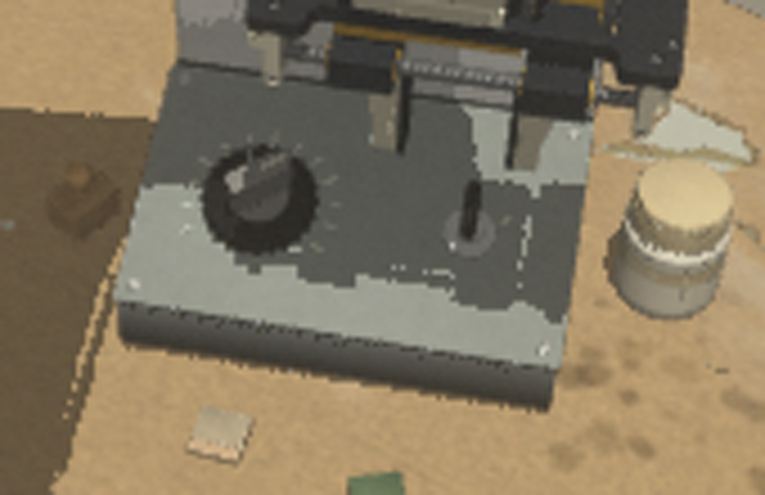

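```bash
python3 -c "
from h import *
r.close_job();print(r.get_state()['time_s'])"
```

```text
the job is handed in; nothing more can be done
the job is handed in; nothing more can be done
```

The knob is at its end stop, the start key has been turned, held and released, and the job is handed in. It took about 17 s of the 67 s allowed.

- **Knob:** I turned it by pushing the tail of its bar with the inside of one finger, in two placements, rather than gripping it. The chamber left no room to turn the gripper. After I let go, the nose read about 52° clockwise of up-slope. That is 74.5° past the tab, which matches the 2.60 rad stop. The push force reached about 7–8 N there, with an estimated torque of 0.10 N m against the ring's 0.30 N m.
- **Ring:** the tab read -22° to -24° throughout, so I saw no shift beyond measurement noise.
- **Key:** I pushed it to its stop, where the force rose from about 20 to 24 N with no further turning, and held it there more than 0.5 s before releasing it. My angle estimates at the stop were spread, 52° from one edge and 59° from the other, but both are above the 46° needed. In the final pictures it is back in line with the slope.
- **Bystanders and arm:** in the last scene picture the stamp, jar and tiles are where they were at the start, though I judged that by eye and did not measure it. The gripper was clear of everything, with contact force about 1 N, at sensor noise.

No check failed.

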